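Close the rail clamp of the chip dispenser

ROBOT

A 7-joint arm with a two-finger parallel gripper is mounted at the origin on the work surface. World frame = base frame: x ahead of the robot, y to its left, z up, the work surface at z = 0. Lengths are in mm, angles in degrees, forces in N, time in s.
With the tool pointing down it reaches from about 425 to 825 mm from the base axis. Payload 3.6 kg.
Tool frame: the origin (TCP) lies at the very end of the fingers, on their centre line; the grasp point (between the pads) lies 19 mm behind it; z points along the fingers, y is the line along which they close (so a half turn about z gives the same grasp; the last joint's range is limited). The gripper opens to 93 mm and grips with 3 to 60 N. Pads are 15 mm wide; open, the fingers measure 128 mm over their backs; the gripper's body (75 mm by 188 mm) begins 65 mm behind the grasp point.
Start: joints at [66.434, 35.231, -0.722, 81.555, 0.464, 63.22, -2.315], TCP at [244.002, -602.432, 218.64] pointing down, gripper open.
Joint ranges: [-178.69, 178.69], [-17.37, 117.87], [-77.05, 75.6], [15.02, 138.74], [-78.02, 258.01], [0.78, 113.62], [-162.83, 162.83]. Speed limits (degrees/s): [159.86, 159.86, 180, 180, 180, 180, 180].

INTERFACE

Orientations are given as [roll, pitch, yaw] about the fixed x, y, z axes, in that order (R = Rz(yaw) Ry(pitch) Rx(roll)).
In Python, from plant import r gives the robot as it stands. The module is installed in compiled form; this text tells all that it offers.
- The arm moves only by the tool apply_moves, never from a script. Its argument "rows" is a list of rows, each an object of numbers: "gripper": the closure, from 0 (fully open) to 1 (shut); "dx", "dy", "dz": the shift along the tool's x, y, z in mm; "rx", "ry", "rz": the turn, a rotation vector about the tool's x, y, z in units of 6 degrees (1.0 is 6 degrees). In form: [{"gripper": .., "dx": .., "dy": .., "dz": .., "rx": .., "ry": .., "rz": ..}, ...]. A call has exactly 10 rows; each row is the pose to reach, as a shift and turn from the pose commanded when the call began, along the tool's axes at that moment; what a row does not reach only later rows make up. A row lasts 1/12 s, in which the tool goes at most 41.7 mm and 7.16 degrees, less where a joint would pass 70% of its speed; a pose out of reach is approached as far as the arm can. A call with a gripper value outside its range is refused whole. The fingers move at their own pace and stop on an object; "grip_force" is the grip in N (left out, the last holds). Time passes only in rows, so rows that repeat a pose let the fingers close, or fill a call up. It gives the time, the measured TCP pose, the force, the opening and the grip force at its end, in the units of the state.
- r.read_state(): the state, without advancing time (a new reading comes with each control period).
- r.read_camera(name): name is "scene" or "side" or "wrist"; returns the picture (420x560x3 uint8, red, green, blue); there is no depth.
- r.calibration(name): a dict with "camera_matrix" (3x3 intrinsics, pixels), "pose" (4x4, takes a point from camera to world coordinates); the wrist camera has in their place "mount" (4x4, takes a point from camera to tool coordinates, whose origin is the TCP and whose axes are the flange's). Camera axes: x right, y up, looking along -z (the intrinsics and any distortion apply to the point x, -y, -z); pixel columns grow to the right and rows downward; lengths in mm; the calibration is good to about 2 mm. A picture is of the moment at which its call begins: read the wrist's pose just before it. calibration takes no time and is no camera call.
- r.job_done(): hands the job in; it is judged then, once.
Trained networks look in the newest picture that a camera, given by its name, has taken for a name from the list of things; names that differ only in an ending like _2 or _b are one class to them, and where a whole thing is asked for, a point or a joint stands for the part that bears it (a point fixed in the world has none). Each returns a list of dicts, best first, with "confidence" (0 to 1); they miss things now and then, are a little off and sometimes report something else, mostly with a low value. They report only what shows in the picture. A call takes as long as a camera call. They do not tell look-alikes from the thing itself.
- r.silhouettes(thing, camera): "region" (420x560 bool, what is visible of it) and "rect" ([left, top, right, bottom] in pixels, round what is visible of it).
The state is a dict: "t": time; "q": joint angles; "joint_velocities": joint speeds; "joint_torque": joint torques, N m; "eef_pos": TCP position; "tool_rot": TCP orientation; "force": force on the tool from outside, world axes, zero at the start; "moment": the same for the moment, N m; "opening": finger opening in mm; "grip_force": force on a finger pad.
Only numpy, scipy, OpenCV 4.12 (cv2) and the standard library are available. Lean on these libraries where they do the work, as an engineer would, in place of code of your own. Each camera call takes 0.05 s, during which the arm holds its last target. There are 200 camera calls.

TASK

The rail that carries the chip dispenser is back on its two stands, but one of its tube clamps is still open. Swing that clamp's hinged half over the tube and press it down onto its rubber lining, then swing the bolt up and push it into the slot, over the lip, until it stops against the end of the slot with its washer dropped flat behind the lip. Feel for the stop and do not force the bolt, do not knock the rail, the dispenser or the other clamp, leave the other things on the table where they are, and let go of everything.

Things in the scene. Friction and masses are not known exactly. Their poses are not given: they have to be found in the camera images.
- rail: 28 mm steel tube along the body's y, 460 mm long, axis 160 mm above the table, held by two clamps on stands (foot 64 mm, post 22 mm across). A plastic chip dispenser (66 across x 94 along the tube, z 18 to 130 mm, tray 30 mm more to +x) hangs under its middle. Origin on the table under the rail's middle. Fixed
- clamp2: the other stand, its clamp already closed and bolted (an example of the finished work); origin on the table under the tube, axes as the rail's. Fixed
- hinge (a point): nominal middle of the OPEN clamp's hinge pin, fixed to its stand: 27 mm to the robot's side of the tube's axis, at its height. x axis level across the tube from hinge to bolt side (away from the robot), y along the tube, z up. The pin has play: it may sit 2.5 mm less to 0.5 mm more along x
- flap (a joint): angle (rad) of the open clamp's hinged upper half: 0 just lying on the tube with its rubber lining, 1.6 to 2 standing open towards the robot, a little negative pressed into the rubber. A steel strap 34 mm wide along the tube, arched over it, 74 mm from pin to tip. Stays where it is left (2 to 3 N at its end moves it); on the hard rubber its end gives 1 mm for about 15 N
- flap_end (a point): mid width of the hinged half's end lug, 60 mm from the pin and 5 mm off the line (above it when closed): take it here by its two side edges. The lug (46 to 74 mm from the pin, about 6 mm thick) has a 10 mm slot along its middle, open at the tip; its last 8 mm are turned down as a nose. The fixed half below is 28 mm wide
- seat (a point): centre of the seat on top of the lug, across the slot, 57 mm from the pin and 7.8 mm above it when closed (axes then as the hinge's; they turn with the strap). The seat slopes down 0.5 rad towards the tip and ends in a lip 2.4 mm high, 7.5 to 9 mm beyond this point. The washer lies here, behind the lip, when home
- pivot (a point): middle of the swing bolt's pivot pin, fixed to the stand: 57 mm across the tube (x) from the hinge and 32 mm below it; axes as the hinge's
- bolt (a joint): angle (rad) of the swing bolt: 0 upright, positive leaning out, away from tube and robot (1.0 to 1.35 at the start). Stays where it is left (1 N at the nut moves it). Home, it stands anywhere from -0.08 to 0.04 because of the hinge's play: the slot's end must be felt. Pushed against it with over 24 N at the nut, the bolt bends
- nut (a point): middle of the swing bolt's long hand nut (16 mm across, 34 mm long), on the bolt's axis 62 mm from the pivot; z axis along the bolt, away from the pivot. The bolt is 8 mm thick and 84 mm long. Do not turn the nut; take it by its outer half, so that the fingers stay above the lug when the bolt is upright
- washer (a point): underside of the bolt's fixed wedge washer (13 across x 24 mm along the tube), on the bolt's axis 39 mm from the pivot. From about 0.25 rad on it rides over the lip, pressing the strap down, ever harder (to 10 to 17 N at the nut) until it drops behind the lip; the push falls, and rises again when the bolt meets the slot's end. If the strap stands over 2 mm up it may catch under it
- teacup: ceramic teacup, 72 mm across, 62 mm high; origin under its middle
- ashtray: round steel ashtray, 104 mm across, 24 mm high; origin under its middle
- die_a: pink die, 18 mm; origin under its middle
- die_b: pink die, 18 mm; origin under its middle
- tile_a: mahjong tile lying flat, 35 x 26 x 18 mm; origin under its middle
- tile_b: mahjong tile lying flat, 35 x 26 x 18 mm; origin under its middle
- chips: stack of chips, 39 mm across, 33 mm high; origin under its middle
Things that resemble listed ones, but are neither listed nor needed, are in the scene too. What is shaped like the part that bears hinge but yellow is not meant.

How it is judged (in metres and radians):
On the way, in this order (a step that is already met when the one before it is completed fails the run):
1. the hinged half lies down on the tube while the bolt is still out (value of joint flap below 0.03 rad and value of joint bolt above 0.7 rad), for 0.2 s.
2. the bolt is in the slot, its washer down behind the lip (x of washer in the frame of seat between -0.0015 and 0.0018 m and z of washer in the frame of seat between -0.0013 and 0.0013 m), for 0.2 s.
At the end, for the whole second after the job is handed in: the hinged half lies on the tube (within 0.03 rad of just touching, or pressed in) and the bolt stands in its slot with the washer's centre within 1.8 mm of the seat's centre across the tube and 1.3 mm in height, all at rest (all of step 2 and value of joint flap below 0.03 rad and velocity of joint bolt between -0.05 and 0.05 rad/s and velocity of joint flap between -0.05 and 0.05 rad/s).
It fails at once if the bolt is forced: more than 44 N between the bolt and the hinged half (about 25 N pushed at the nut) (contact force between bolt and flap above 44 N).
It fails at once if the rail, the dispenser or the other clamp is knocked harder than 25 N (contact force between any of the fingers, the arm and rail above 25 N or contact force between any of the fingers, the arm and clamp2 above 25 N).
It fails at once if another thing on the table is shifted by more than 15 mm (distance of any of teacup, ashtray, die_a, die_b, tile_a, tile_b, chips from where it was at the start of the episode above 0.015 m).
It also fails if it takes over 69 s, if anything falls off the work surface, if the arm or the gripper's body presses on something with over 40 N, if the wrist force passes 120 N, or if a joint passes its speed limit or range.

## Working session

There is one attempt and no reset: what is moved stays moved. The work goes in short steps, Python scripts to look and compute and a tool call to move; the robot and the scene stay as the last step left them, time stands still between calls to the robot, and variables do not carry over. Pictures are saved under pics/ and viewed, at most 10 in all, crops included, and the job is handed in when it is done.

Besides the shell and the picture viewer there is one more tool, called after "Call:" by a JSON object that holds its "op" and its "data". apply_moves: Moves the arm, as the interface text tells. Its arguments: {"type":"object","properties":{"rows":{"type":"array","items":{"type":"object","properties":{"gripper":{"type":"number"},"dx":{"type":"number"},"dy":{"type":"number"},"dz":{"type":"number"},"rx":{"type":"number"},"ry":{"type":"number"},"rz":{"type":"number"}}}},"grip_force":{"type":"number"}},"required":["rows"]}

```bash
mkdir -p pics
cat > h.py <<'E'
import numpy as np, cv2
from plant import r
def cam(n):
    c=r.calibration(n); return np.array(c["camera_matrix"]),c
E
python3 - <<'E'
from h import *
s=r.read_state(); print(s)
ims=[]
for n in("scene","side"):
    im=r.read_camera(n); cv2.imwrite(f"pics/{n}0.png",im[:,:,::-1]); c=r.calibration(n); print(n,c)
    for t in("rail","clamp2","flap","bolt","nut","teacup","ashtray","chips"):
        try: print(t,[(round(d["confidence"],2),list(np.round(d["rect"]))) for d in r.silhouettes(t,n)])
        except Exception as e: print(t,e)
print(r.calibration("wrist"))
E
```

```text
{'t': 0.0, 'q': array([66.43731575, 35.28813814, -0.72310985, 81.63816506,  0.46186668,
       63.21973133, -2.314279  ]), 'joint_velocities': array([-0.00733738, -0.00926729,  0.0658011 , -0.04656823,  0.05843919,
       -0.0627137 ,  0.04533234]), 'joint_torque': array([-3.26384134e-04, -4.58936298e+01,  2.08940995e-01, -1.65743941e+01,
       -6.11052616e-02,  2.04349123e-02,  2.52085383e-04]), 'eef_pos': array([ 243.69195231, -601.7560965 ,  217.51200334]), 'tool_rot': array([-1.79856768e+02, -1.35940981e-04,  2.20478029e+01]), 'force': array([-0.28126564,  0.4424341 , -0.3842986 ]), 'moment': array([-0.03327133, -0.07547004, -0.02658985]), 'grip_force': 0.0, 'opening': 92.90437994184234}
scene {'camera_matrix': array([[409.67832278,   0.        , 284.22897957],
       [  0.        , 409.67832278, 215.80279588],
       [  0.        ,   0.        ,   1.        ]]), 'pose': array([[-5.56595388e-01, -5.88218176e-01,  5.86686417e-01,
         1.02766291e+03],
       [ 8.30782982e-01, -3.95019936e-01,  3.92121009e-01,
         3.53793555e+02],
       [ 1.10012616e-03,  7.05661836e-01,
[... 2570 characters left out ...]
.91, [np.float64(233.0), np.float64(169.0), np.float64(276.0), np.float64(194.0)])]
chips [(0.77, [np.float64(261.0), np.float64(321.0), np.float64(282.0), np.float64(353.0)])]
{'camera_matrix': array([[332.43742886,   0.        , 275.32367649],
       [  0.        , 332.43742886, 209.84540778],
       [  0.        ,   0.        ,   1.        ]]), 'mount': array([[-1.04116421e-04,  9.56264656e-01,  2.92502817e-01,
         8.23745125e+01],
       [ 9.99999988e-01,  1.33805882e-04, -8.14946549e-05,
        -8.52224650e-01],
       [-1.17069055e-04,  2.92502805e-01, -9.56264658e-01,
        -1.66651962e+02],
       [ 0.00000000e+00,  0.00000000e+00,  0.00000000e+00,
         1.00000000e+00]])}
```

Run:
```python
import cv2,numpy as np
a=cv2.imread("pics/scene0.png")[120:345,130:430]; b=cv2.imread("pics/side0.png")[120:370,190:410]
a=cv2.resize(a,None,fx=1.4,fy=1.4*1,interpolation=cv2.INTER_CUBIC)
A=cv2.resize(cv2.imread("pics/scene0.png")[130:340,135:420],(427,315),interpolation=3)
B=cv2.resize(cv2.imread("pics/side0.png")[120:370,190:400],(504,600),interpolation=3)
A=cv2.resize(cv2.imread("pics/scene0.png")[130:345,135:425],(800,593),interpolation=3)
cv2.imwrite("pics/A.png",A);cv2.imwrite("pics/B.png",B)
```

```text
(no output)
```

View pics/A.png

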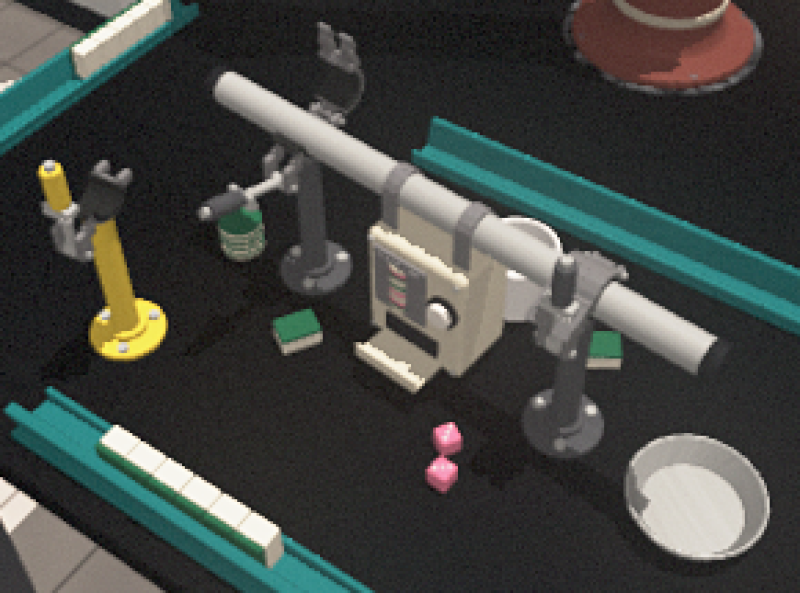

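View pics/B.png

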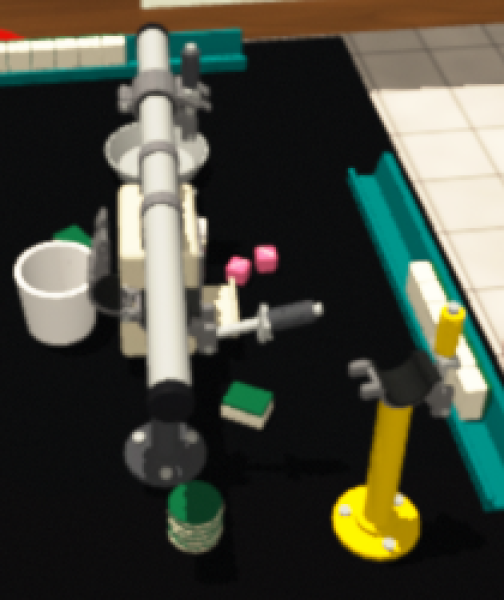

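```bash
cat >> h.py <<'E'
def ray(n,px,P=None):
    K,c=cam(n); P=np.array(c["pose"]) if P is None else P
    d=np.linalg.inv(K)@[px[0],px[1],1]; d=P[:3,:3]@(d*[1,-1,-1]); return P[:3,3],d/np.linalg.norm(d)
def tri(rays):
    A=np.zeros((3,3));b=np.zeros(3)
    for o,d in rays:
        M=np.eye(3)-np.outer(d,d);A+=M;b+=M@o
    x=np.linalg.solve(A,b); return x,[round(float(np.linalg.norm((np.eye(3)-np.outer(d,d))@(x-o))),1) for o,d in rays]
def proj(n,X,P=None):
    K,c=cam(n); P=np.array(c["pose"]) if P is None else P
    p=P[:3,:3].T@(np.asarray(X)-P[:3,3]); p=K@(p*[1,-1,-1]); return p[:2]/p[2]
def atz(n,px,z,P=None):
    o,d=ray(n,px,P); return o+d*(z-o[2])/d[2]
from scipy.spatial.transform import Rotation as R
def wristpose(s):
    T=np.eye(4);T[:3,:3]=R.from_euler("xyz",s["tool_rot"],degrees=True).as_matrix();T[:3,3]=s["eef_pos"]
    return T@np.array(r.calibration("wrist")["mount"])
E
python3 - <<'E'
from h import *
S=lambda u,v:(135+u/2.759,130+v/2.759); B=lambda u,v:(190+u/2.4,120+v/2.4)
np.set_printoptions(precision=1,suppress=True)
for n,a,b in (("tube-y",(213,85),(172,400)),("tube+y",(722,355),(152,33)),("nutin",(243,196),(272,320)),("nutout",(203,213),(322,307)),("flaptip",(337,35),(101,211)),("foot",(317,268),(165,455)),("foot2",(563,428),None),("yellownut",(50,165),(455,310)),("yfoot",(128,335),(377,525))):
    if b is None: print(n,atz("scene",S(*a),0)); continue
    print(n,*tri([ray("scene",S(*a)),ray("side",B(*b))]), atz("scene",S(*a),160),atz("side",B(*b),160))
E
```

```text
tube-y [ 496.9 -196.5  160.4] [1.7, 1.7] [ 498.5 -197.2  160. ] [ 495.6 -194.8  160. ]
tube+y [538.5 264.1 165.1] [2.0, 2.0] [531.6 264.  160. ] [540.8 270.1 160. ]
nutin [ 576.8 -106.8  140.2] [3.7, 3.7] [588.1 -90.4 160. ] [ 574.3 -130.1  160. ]
nutout [ 613.5 -110.9  150.7] [1.7, 1.7] [ 618.4 -102.9  160. ] [ 611.8 -121.9  160. ]
flaptip [463.9 -89.2 233.5] [2.4, 2.4] [ 384.5 -154.5  160. ] [468.6   6.7 160. ]
foot [ 502.3 -100.6   -0.8] [1.9, 1.9] [616.   -0.5 160. ] [ 485.2 -239.5  160. ]
foot2 [530.8 164.4   0. ]
yellownut [ 678.2 -185.9  208.5] [2.4, 2.4] [ 643.4 -234.8  160. ] [ 703.9 -137.5  160. ]
yfoot [ 650.4 -187.8   -3.6] [1.1, 1.1] [733.5 -67.  160. ] [ 600.3 -308.9  160. ]
```

The grey open clamp is the right one: flap at scene px (257,143), nut at (215,205), and its hinge side is towards the robot. Look-alikes are the yellow clamp at (165,205), which the task excludes, and the closed clamp2 at (345,240). The flap is open about 1.75 rad and the bolt leans about 1.3 rad. I'm moving in for a close view.

Call:
{"op": "apply_moves", "data": {"rows": [{"gripper": 0.3, "dx": 20, "dy": -20, "dz": -20, "rz": 0.4}, {"gripper": 1, "dx": 45, "dy": -43, "dz": -40, "rz": 1}, {"gripper": 1, "dx": 75, "dy": -71, "dz": -50, "rz": 1.5}, {"gripper": 1, "dx": 105, "dy": -99, "dz": -60, "rz": 2}, {"gripper": 1, "dx": 133, "dy": -127, "dz": -70, "rz": 2.5}, {"gripper": 1, "dx": 162, "dy": -155, "dz": -80, "rz": 3}, {"gripper": 1, "dx": 190, "dy": -182, "dz": -85, "rz": 3.5}, {"gripper": 1, "dx": 218, "dy": -209, "dz": -90, "rz": 4}, {"gripper": 1, "dx": 246, "dy": -236, "dz": -95, "rz": 4.5}, {"gripper": 1, "dx": 274, "dy": -263, "dz": -100, "rz": 4.5}]}}

```text
validation failed for argument at $.ro...
```

Run:
```python
from h import *
s=r.read_state(); print(s["t"],s["eef_pos"],s["tool_rot"],s["q"],s["opening"])
```

```text
0.9 [ 243.96988198 -602.43643111  218.65482812] [-1.79996847e+02 -1.19050622e-03  2.20470626e+01] [66.43650627 35.22960412 -0.72145017 81.55536909  0.46469805 63.22103207
 -2.31515168] 92.65184753844878
```

Call:
{"op": "apply_moves", "data": {"rows": [{"gripper": 0.3, "dx": 20, "dy": -20, "dz": -20, "rx": 0, "ry": 0, "rz": 0.4}, {"gripper": 1, "dx": 45, "dy": -43, "dz": -40, "rx": 0, "ry": 0, "rz": 1}, {"gripper": 1, "dx": 75, "dy": -71, "dz": -50, "rx": 0, "ry": 0, "rz": 1.5}, {"gripper": 1, "dx": 105, "dy": -99, "dz": -60, "rx": 0, "ry": 0, "rz": 2}, {"gripper": 1, "dx": 133, "dy": -127, "dz": -70, "rx": 0, "ry": 0, "rz": 2.5}, {"gripper": 1, "dx": 162, "dy": -155, "dz": -80, "rx": 0, "ry": 0, "rz": 3}, {"gripper": 1, "dx": 190, "dy": -182, "dz": -85, "rx": 0, "ry": 0, "rz": 3.5}, {"gripper": 1, "dx": 218, "dy": -209, "dz": -90, "rx": 0, "ry": 0, "rz": 4}, {"gripper": 1, "dx": 246, "dy": -236, "dz": -95, "rx": 0, "ry": 0, "rz": 4.5}, {"gripper": 1, "dx": 274, "dy": -263, "dz": -100, "rx": 0, "ry": 0, "rz": 4.5}]}}

```text
t: 1.73
eef_pos: [399.7, -254.0, 319.3]
tool_rot: [180.0, -0.0, -5.1]
force: [1.1, -0.2, -0.2]
opening: 30.9
grip_force: 0.0
```

Run:
```python
from h import *
s=r.read_state(); print(s["t"],s["eef_pos"],s["tool_rot"],s["q"],s["opening"])
```

```text
1.7333 [ 399.67126321 -253.95147808  319.30668321] [ 1.79976913e+02 -4.84158546e-02 -5.05813428e+00] [ 2.97689619e+01  1.39645109e+01  2.28520252e-02  1.00077497e+02
 -5.26068425e-03  6.59043597e+01 -6.52648626e+01] 30.90845504468048
```

Call:
{"op": "apply_moves", "data": {"rows": [{"gripper": 1, "dx": 10, "dy": -28, "dz": -5, "rx": 0, "ry": 0, "rz": 0}, {"gripper": 1, "dx": 20, "dy": -58, "dz": -10, "rx": 0, "ry": 0, "rz": 0}, {"gripper": 1, "dx": 31, "dy": -88, "dz": -10, "rx": 0, "ry": 0, "rz": 0}, {"gripper": 1, "dx": 42, "dy": -118, "dz": -10, "rx": 0, "ry": 0, "rz": 0}, {"gripper": 1, "dx": 50, "dy": -144, "dz": -10, "rx": 0, "ry": 0, "rz": 0}, {"gripper": 1, "dx": 56, "dy": -160, "dz": -10, "rx": 0, "ry": 0, "rz": 0}, {"gripper": 1, "dx": 56, "dy": -160, "dz": -10, "rx": 0, "ry": 0, "rz": 0}, {"gripper": 1, "dx": 56, "dy": -160, "dz": -10, "rx": 0, "ry": 0, "rz": 0}, {"gripper": 1, "dx": 56, "dy": -160, "dz": -10, "rx": 0, "ry": 0, "rz": 0}, {"gripper": 1, "dx": 56, "dy": -160, "dz": -10, "rx": 0, "ry": 0, "rz": 0}]}}

```text
t: 2.57
eef_pos: [468.2, -103.1, 328.7]
tool_rot: [179.9, 0.0, -5.1]
force: [-1.1, -0.3, -0.3]
opening: 0.4
grip_force: 0.0
```

Run:
```python
from h import *
np.set_printoptions(precision=1,suppress=True)
s=r.read_state(); print(s["t"],s["eef_pos"],s["tool_rot"],s["opening"])
P=wristpose(s)
im=r.read_camera("wrist"); np.savez("w1.npz",P=P)
im=im[:,:,::-1].copy()
h=np.array([477.5,-98.5,160]);R5=np.array([.996,-.087,0])
def X(a,b,y=0): return h+a*R5+np.array([0,0,b])+y*np.array([.087,.996,0])
pts=dict(hinge=X(0,0),piv=X(57,-32),nut=X(57+62*np.sin(1.29),-32+62*np.cos(1.29)),tip=X(74*np.cos(1.755),74*np.sin(1.755)))
for k,p in pts.items():
    u=proj("wrist",p,P); print(k,u); cv2.circle(im,tuple(int(v) for v in u),2,(0,0,255),-1)
cv2.imwrite("pics/w1.png",im)
for t in("bolt","nut","flap","rail"): print(t,[(round(d["confidence"],2),list(map(int,d["rect"]))) for d in r.silhouettes(t,"wrist")])
```

```text
2.5667 [ 468.2 -103.1  328.7] [179.9   0.   -5.1] 0.445851937213257
hinge [270.9 182.4]
piv [270.9 123.8]
nut [270.3  61.2]
tip [270.  217.1]
bolt [(0.85, [257, 37, 284, 130])]
nut []
flap [(0.57, [247, 177, 290, 226])]
rail [(0.59, [15, 91, 371, 182]), (0.43, [92, 178, 121, 210])]
```

View pics/w1.png

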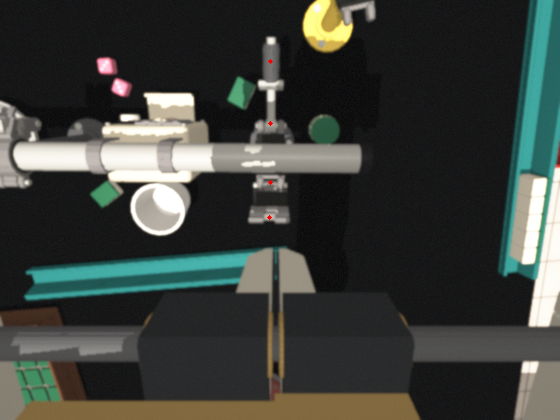

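The view confirms the model: hinge at (270,182), pivot at (270,124), nut at (270,61), flap tip at (270,217), all within about 1 mm. Next I go down behind the flap with the fingers closed.

Call:
{"op": "apply_moves", "data": {"rows": [{"gripper": 1, "dx": -15, "dy": -3, "dz": 15, "rx": 0, "ry": 0, "rz": 0}, {"gripper": 1, "dx": -29, "dy": -5.4, "dz": 40, "rx": 0, "ry": 0, "rz": 0}, {"gripper": 1, "dx": -29, "dy": -5.4, "dz": 75, "rx": 0, "ry": 0, "rz": 0}, {"gripper": 1, "dx": -29, "dy": -5.4, "dz": 105, "rx": 0, "ry": 0, "rz": 0}, {"gripper": 1, "dx": -29, "dy": -5.4, "dz": 116, "rx": 0, "ry": 0, "rz": 0}, {"gripper": 1, "dx": -29, "dy": -5.4, "dz": 116, "rx": 0, "ry": 0, "rz": 0}, {"gripper": 1, "dx": -29, "dy": -5.4, "dz": 116, "rx": 0, "ry": 0, "rz": 0}, {"gripper": 1, "dx": -29, "dy": -5.4, "dz": 116, "rx": 0, "ry": 0, "rz": 0}, {"gripper": 1, "dx": -29, "dy": -5.4, "dz": 116, "rx": 0, "ry": 0, "rz": 0}, {"gripper": 1, "dx": -29, "dy": -5.4, "dz": 116, "rx": 0, "ry": 0, "rz": 0}]}}

```text
t: 3.65
eef_pos: [441.3, -93.5, 213.8]
tool_rot: [180.0, -0.2, -5.0]
force: [-0.4, 0.1, -0.7]
opening: 0.5
grip_force: 0.0
```

Call:
{"op": "apply_moves", "data": {"rows": [{"gripper": 1, "dx": 8.5, "dy": 1, "dz": 0, "rx": 0, "ry": 0, "rz": 0}, {"gripper": 1, "dx": 16.5, "dy": 1, "dz": -2, "rx": 0, "ry": 0, "rz": 0}, {"gripper": 1, "dx": 25.5, "dy": 1, "dz": -3, "rx": 0, "ry": 0, "rz": 0}, {"gripper": 1, "dx": 34.5, "dy": 1, "dz": -2.5, "rx": 0, "ry": 0, "rz": 0}, {"gripper": 1, "dx": 44.5, "dy": 1, "dz": -0.7, "rx": 0, "ry": 0, "rz": 0}, {"gripper": 1, "dx": 53.5, "dy": 1, "dz": 2.8, "rx": 0, "ry": 0, "rz": 0}, {"gripper": 1, "dx": 61.5, "dy": 1, "dz": 7.8, "rx": 0, "ry": 0, "rz": 0}, {"gripper": 1, "dx": 68.5, "dy": 1, "dz": 13.3, "rx": 0, "ry": 0, "rz": 0}, {"gripper": 1, "dx": 74.5, "dy": 1, "dz": 19.8, "rx": 0, "ry": 0, "rz": 0}, {"gripper": 1, "dx": 79.5, "dy": 1, "dz": 23.8, "rx": 0, "ry": 0, "rz": 0}]}}

```text
t: 4.48
eef_pos: [520.3, -101.2, 187.8]
tool_rot: [-180.0, 0.0, -4.9]
force: [-0.9, -0.0, 0.9]
opening: 0.7
grip_force: 0.2
```

Call:
{"op": "apply_moves", "data": {"rows": [{"gripper": 1, "dx": 4, "dy": 0, "dz": 2, "rx": 0, "ry": 0, "rz": 0}, {"gripper": 1, "dx": 7, "dy": 0, "dz": 4, "rx": 0, "ry": 0, "rz": 0}, {"gripper": 1, "dx": 9, "dy": 0, "dz": 6, "rx": 0, "ry": 0, "rz": 0}, {"gripper": 1, "dx": 11, "dy": 0, "dz": 8, "rx": 0, "ry": 0, "rz": 0}, {"gripper": 1, "dx": 12, "dy": 0, "dz": 10, "rx": 0, "ry": 0, "rz": 0}, {"gripper": 1, "dx": 13, "dy": 0, "dz": 12, "rx": 0, "ry": 0, "rz": 0}, {"gripper": 1, "dx": 14, "dy": 0, "dz": 13, "rx": 0, "ry": 0, "rz": 0}, {"gripper": 1, "dx": 14, "dy": 0, "dz": 14, "rx": 0, "ry": 0, "rz": 0}, {"gripper": 1, "dx": 14, "dy": 0, "dz": 15, "rx": 0, "ry": 0, "rz": 0}, {"gripper": 1, "dx": 14, "dy": 0, "dz": 15, "rx": 0, "ry": 0, "rz": 0}]}}

```text
t: 5.32
eef_pos: [533.7, -102.4, 173.9]
tool_rot: [-180.0, -0.0, -5.0]
force: [1.1, -0.0, -0.8]
opening: 0.3
grip_force: 0.2
```

Call:
{"op": "apply_moves", "data": {"rows": [{"gripper": 1, "dx": 0, "dy": 0, "dz": 1, "rx": 0, "ry": 0, "rz": 0}, {"gripper": 1, "dx": 0, "dy": 0, "dz": 1.5, "rx": 0, "ry": 0, "rz": 0}, {"gripper": 1, "dx": 0, "dy": 0, "dz": 2, "rx": 0, "ry": 0, "rz": 0}, {"gripper": 1, "dx": 0, "dy": 0, "dz": 2.5, "rx": 0, "ry": 0, "rz": 0}, {"gripper": 1, "dx": 0, "dy": 0, "dz": 3, "rx": 0, "ry": 0, "rz": 0}, {"gripper": 1, "dx": 0, "dy": 0, "dz": 3, "rx": 0, "ry": 0, "rz": 0}, {"gripper": 1, "dx": 0, "dy": 0, "dz": 3, "rx": 0, "ry": 0, "rz": 0}, {"gripper": 1, "dx": 0, "dy": 0, "dz": 3, "rx": 0, "ry": 0, "rz": 0}, {"gripper": 1, "dx": 0, "dy": 0, "dz": 3, "rx": 0, "ry": 0, "rz": 0}, {"gripper": 1, "dx": 0, "dy": 0, "dz": 3, "rx": 0, "ry": 0, "rz": 0}]}}

```text
t: 6.15
eef_pos: [533.9, -102.4, 171.1]
tool_rot: [-180.0, -0.1, -4.9]
force: [2.3, -0.7, 1.0]
opening: 1.0
grip_force: 1.2
```

Call:
{"op": "apply_moves", "data": {"rows": [{"gripper": 1, "dx": 0, "dy": 0, "dz": 0.5, "rx": 0, "ry": 0, "rz": 0}, {"gripper": 1, "dx": 0, "dy": 0, "dz": 1, "rx": 0, "ry": 0, "rz": 0}, {"gripper": 1, "dx": 0, "dy": 0, "dz": 1.5, "rx": 0, "ry": 0, "rz": 0}, {"gripper": 1, "dx": 0, "dy": 0, "dz": 2, "rx": 0, "ry": 0, "rz": 0}, {"gripper": 1, "dx": 0, "dy": 0, "dz": 2, "rx": 0, "ry": 0, "rz": 0}, {"gripper": 1, "dx": 0, "dy": 0, "dz": 2, "rx": 0, "ry": 0, "rz": 0}, {"gripper": 1, "dx": 0, "dy": 0, "dz": 2, "rx": 0, "ry": 0, "rz": 0}, {"gripper": 1, "dx": 0, "dy": 0, "dz": 2, "rx": 0, "ry": 0, "rz": 0}, {"gripper": 1, "dx": 0, "dy": 0, "dz": 2, "rx": 0, "ry": 0, "rz": 0}, {"gripper": 1, "dx": 0, "dy": 0, "dz": 2, "rx": 0, "ry": 0, "rz": 0}]}}

```text
t: 6.98
eef_pos: [534.2, -102.5, 170.0]
tool_rot: [180.0, -0.1, -5.0]
force: [1.9, -0.4, 6.6]
opening: 0.2
grip_force: 3.4
```

Call:
{"op": "apply_moves", "data": {"rows": [{"gripper": 1, "dx": 0, "dy": 0, "dz": 0.5, "rx": 0, "ry": 0, "rz": 0}, {"gripper": 1, "dx": 0, "dy": 0, "dz": 1, "rx": 0, "ry": 0, "rz": 0}, {"gripper": 1, "dx": 0, "dy": 0, "dz": 1.5, "rx": 0, "ry": 0, "rz": 0}, {"gripper": 1, "dx": 0, "dy": 0, "dz": 1.5, "rx": 0, "ry": 0, "rz": 0}, {"gripper": 1, "dx": 0, "dy": 0, "dz": 1.5, "rx": 0, "ry": 0, "rz": 0}, {"gripper": 1, "dx": 0, "dy": 0, "dz": 1.5, "rx": 0, "ry": 0, "rz": 0}, {"gripper": 1, "dx": 0, "dy": 0, "dz": 1.5, "rx": 0, "ry": 0, "rz": 0}, {"gripper": 1, "dx": 0, "dy": 0, "dz": 1.5, "rx": 0, "ry": 0, "rz": 0}, {"gripper": 1, "dx": 0, "dy": 0, "dz": 1.5, "rx": 0, "ry": 0, "rz": 0}, {"gripper": 1, "dx": 0, "dy": 0, "dz": 1.5, "rx": 0, "ry": 0, "rz": 0}]}}

```text
t: 7.82
eef_pos: [534.4, -102.5, 169.3]
tool_rot: [180.0, -0.2, -5.0]
force: [0.1, -0.2, 11.3]
opening: 0.1
grip_force: 5.0
```

Call:
{"op": "apply_moves", "data": {"rows": [{"gripper": 1, "dx": 0, "dy": 0, "dz": -15, "rx": 0, "ry": 0, "rz": 0}, {"gripper": 1, "dx": 0, "dy": 0, "dz": -40, "rx": 0, "ry": 0, "rz": 0}, {"gripper": 1, "dx": 10, "dy": 0, "dz": -70, "rx": 0, "ry": 0, "rz": 0}, {"gripper": 0.5, "dx": 35, "dy": 0, "dz": -90, "rx": 0, "ry": 0, "rz": 0}, {"gripper": 0.5, "dx": 50, "dy": 0, "dz": -90, "rx": 0, "ry": 0, "rz": 0}, {"gripper": 0.5, "dx": 60, "dy": 0, "dz": -90, "rx": 0, "ry": 0, "rz": 0}, {"gripper": 0.5, "dx": 65, "dy": 0, "dz": -90, "rx": 0, "ry": 0, "rz": 0}, {"gripper": 0.5, "dx": 65, "dy": 0, "dz": -90, "rx": 0, "ry": 0, "rz": 0}, {"gripper": 0.5, "dx": 65, "dy": 0, "dz": -90, "rx": 0, "ry": 0, "rz": 0}, {"gripper": 0.5, "dx": 65, "dy": 0, "dz": -90, "rx": 0, "ry": 0, "rz": 0}]}}

```text
t: 8.65
eef_pos: [596.8, -108.0, 256.7]
tool_rot: [-180.0, 0.2, -5.0]
force: [0.1, -0.5, -0.1]
opening: 42.2
grip_force: 0.0
```

Run:
```python
from h import *
np.set_printoptions(precision=1,suppress=True)
s=r.read_state(); print(s["t"],s["eef_pos"],s["tool_rot"],s["opening"],s["force"])
P=wristpose(s)
im=r.read_camera("wrist")[:,:,::-1].copy()
h=np.array([477.5,-98.5,160]);R5=np.array([.996,-.087,0])
def X(a,b,y=0): return h+a*R5+np.array([0,0,b])+y*np.array([.087,.996,0])
pts=dict(hinge=X(0,0),piv=X(57,-32),nut=X(57+62*np.sin(1.29),-32+62*np.cos(1.29)),out=X(57+84*np.sin(1.29),-32+84*np.cos(1.29)),seat=X(57,7.8),tip=X(74,3))
for k,p in pts.items():
    u=proj("wrist",p,P); print(k,u); cv2.circle(im,tuple(int(v) for v in u),1,(0,0,255),-1)
cv2.imwrite("pics/w2.png",im)
sd=r.read_camera("side")[:,:,::-1][190:330,200:350]
cv2.imwrite("pics/s2.png",cv2.resize(sd,None,fx=4,fy=4,interpolation=3))
```

```text
8.65 [ 596.8 -108.   256.7] [-180.     0.2   -5. ] 42.15036184505564 [ 0.1 -0.5 -0.1]
hinge [277.4 333.2]
piv [277.3 262.6]
nut [277.6 209.5]
out [277.7 187.6]
seat [277.6 283.2]
tip [277.6 262.8]
```

View pics/w2.png

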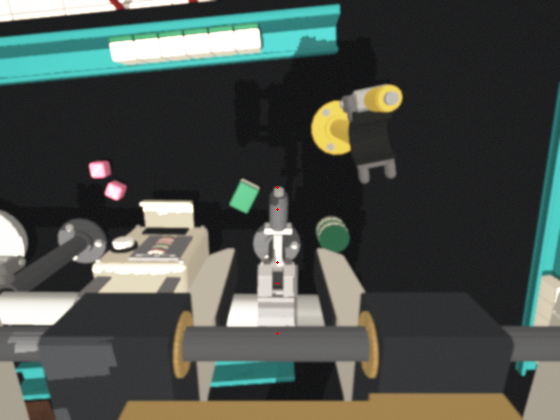

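View pics/s2.png

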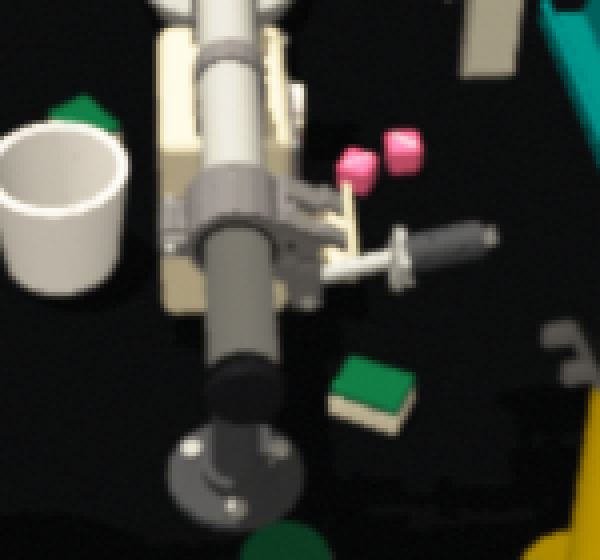

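Call:
{"op": "apply_moves", "data": {"grip_force": 6, "rows": [{"gripper": 0.5, "dx": 5.5, "dy": 1, "dz": 30, "rx": 0, "ry": 0, "rz": 0}, {"gripper": 0.5, "dx": 5.5, "dy": 1, "dz": 65, "rx": 0, "ry": 0, "rz": 0}, {"gripper": 0.5, "dx": 5.5, "dy": 1, "dz": 95, "rx": 0, "ry": 0, "rz": 0}, {"gripper": 0.5, "dx": 5.5, "dy": 1, "dz": 115, "rx": 0, "ry": 0, "rz": 0}, {"gripper": 0.5, "dx": 5.5, "dy": 1, "dz": 122, "rx": 0, "ry": 0, "rz": 0}, {"gripper": 0.5, "dx": 5.5, "dy": 1, "dz": 122, "rx": 0, "ry": 0, "rz": 0}, {"gripper": 0.6, "dx": 5.5, "dy": 1, "dz": 122, "rx": 0, "ry": 0, "rz": 0}, {"gripper": 0.8, "dx": 5.5, "dy": 1, "dz": 122, "rx": 0, "ry": 0, "rz": 0}, {"gripper": 1, "dx": 5.5, "dy": 1, "dz": 122, "rx": 0, "ry": 0, "rz": 0}, {"gripper": 1, "dx": 5.5, "dy": 1, "dz": 122, "rx": 0, "ry": 0, "rz": 0}]}}

```text
t: 9.58
eef_pos: [604.5, -109.6, 136.9]
tool_rot: [180.0, -0.2, -5.0]
force: [0.4, 0.2, -0.2]
opening: 24.4
grip_force: 0.0
```

Call:
{"op": "apply_moves", "data": {"rows": [{"gripper": 1, "dx": 0, "dy": 0, "dz": 0, "rx": 0, "ry": 0, "rz": 0}, {"gripper": 1, "dx": 0, "dy": 0, "dz": 0, "rx": 0, "ry": 0, "rz": 0}, {"gripper": 1, "dx": 0, "dy": 0, "dz": 0, "rx": 0, "ry": 0, "rz": 0}, {"gripper": 1, "dx": 0, "dy": 0, "dz": 0, "rx": 0, "ry": 0, "rz": 0}, {"gripper": 1, "dx": 0, "dy": 0, "dz": 0, "rx": 0, "ry": 0, "rz": 0}, {"gripper": 1, "dx": 0, "dy": 0, "dz": 0, "rx": 0, "ry": 0, "rz": 0}, {"gripper": 1, "dx": 0, "dy": 0, "dz": 0, "rx": 0, "ry": 0, "rz": 0}, {"gripper": 1, "dx": 0, "dy": 0, "dz": 0, "rx": 0, "ry": 0, "rz": 0}, {"gripper": 1, "dx": 0, "dy": 0, "dz": 0, "rx": 0, "ry": 0, "rz": 0}, {"gripper": 1, "dx": 0, "dy": 0, "dz": 0, "rx": 0, "ry": 0, "rz": 0}]}}

```text
t: 10.42
eef_pos: [604.3, -110.8, 135.7]
tool_rot: [179.9, -0.1, -5.0]
force: [0.9, -5.1, 0.7]
opening: 15.4
grip_force: 6.0
```

Call:
{"op": "apply_moves", "data": {"rows": [{"gripper": 1, "dx": -1, "dy": 0.8, "dz": -3.4, "rx": 0, "ry": 0, "rz": 0}, {"gripper": 1, "dx": -2.3, "dy": 0.8, "dz": -6.7, "rx": 0, "ry": 0, "rz": 0}, {"gripper": 1, "dx": -5.3, "dy": 0.8, "dz": -13.4, "rx": 0, "ry": 0, "rz": 0}, {"gripper": 1, "dx": -8.9, "dy": 0.8, "dz": -19.7, "rx": 0, "ry": 0, "rz": 0}, {"gripper": 1, "dx": -13.1, "dy": 0.8, "dz": -25.7, "rx": 0, "ry": 0, "rz": 0}, {"gripper": 1, "dx": -18, "dy": 0.8, "dz": -31.2, "rx": 0, "ry": 0, "rz": 0}, {"gripper": 1, "dx": -23.3, "dy": 0.8, "dz": -36.1, "rx": 0, "ry": 0, "rz": 0}, {"gripper": 1, "dx": -29.1, "dy": 0.8, "dz": -40.5, "rx": 0, "ry": 0, "rz": 0}, {"gripper": 1, "dx": -35.3, "dy": 0.8, "dz": -44.4, "rx": 0, "ry": 0, "rz": 0}, {"gripper": 1, "dx": -35.3, "dy": 0.8, "dz": -44.4, "rx": 0, "ry": 0, "rz": 0}]}}

```text
t: 11.25
eef_pos: [566.7, -107.2, 180.6]
tool_rot: [180.0, 0.1, -5.0]
force: [-0.1, -3.7, -0.2]
opening: 16.0
grip_force: 6.0
```

Run:
```python
from h import *
sd=r.read_camera("side")[:,:,::-1][190:330,200:350]
sc=r.read_camera("scene")[:,:,::-1][130:270,190:290]
cv2.imwrite("pics/s3.png",cv2.resize(np.hstack([sd,sc]),None,fx=3.2,fy=3.2,interpolation=3))
s=r.read_state(); print(s["eef_pos"],s["force"],s["opening"])
```

```text
[ 567.53366342 -107.25351128  180.11516505] [-0.93025158 -3.6172378   2.27510384] 15.699225651347373
```

View pics/s3.png

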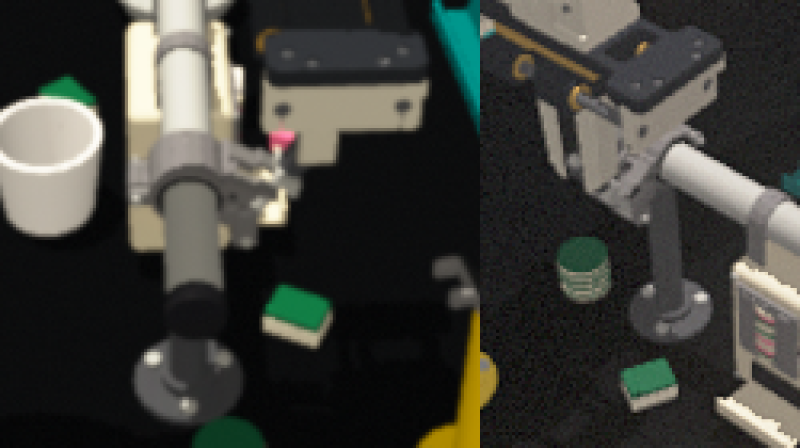

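Both views show the bolt followed to about 0.5 rad, with the strap still down. I'll release it and push from outside with closed fingers, which gives a cleaner feel for the stop.

Call:
{"op": "apply_moves", "data": {"rows": [{"gripper": 0.5, "dx": 0, "dy": 0, "dz": 0, "rx": 0, "ry": 0, "rz": 0}, {"gripper": 0.5, "dx": 0, "dy": 0, "dz": 0, "rx": 0, "ry": 0, "rz": 0}, {"gripper": 0.5, "dx": 0, "dy": 0, "dz": 0, "rx": 0, "ry": 0, "rz": 0}, {"gripper": 0.5, "dx": 0, "dy": 0, "dz": -5, "rx": 0, "ry": 0, "rz": 0}, {"gripper": 0.5, "dx": 0, "dy": 0, "dz": -20, "rx": 0, "ry": 0, "rz": 0}, {"gripper": 0.5, "dx": 0, "dy": 0, "dz": -40, "rx": 0, "ry": 0, "rz": 0}, {"gripper": 0.7, "dx": 10, "dy": 0, "dz": -45, "rx": 0, "ry": 0, "rz": 0}, {"gripper": 1, "dx": 25, "dy": 0, "dz": -45, "rx": 0, "ry": 0, "rz": 0}, {"gripper": 1, "dx": 40, "dy": 0, "dz": -45, "rx": 0, "ry": 0, "rz": 0}, {"gripper": 1, "dx": 42, "dy": 0, "dz": -45, "rx": 0, "ry": 0, "rz": 0}]}}

```text
t: 12.18
eef_pos: [612.4, -109.7, 224.9]
tool_rot: [-179.9, -0.1, -4.9]
force: [0.0, 0.9, 0.3]
opening: 24.2
grip_force: 0.0
```

Call:
{"op": "apply_moves", "data": {"grip_force": 10, "rows": [{"gripper": 1, "dx": 0, "dy": 0, "dz": 0, "rx": 0, "ry": 0, "rz": 0}, {"gripper": 1, "dx": 0, "dy": 0, "dz": 0, "rx": 0, "ry": 0, "rz": 0}, {"gripper": 1, "dx": 0, "dy": 0, "dz": 10, "rx": 0, "ry": 0, "rz": 0}, {"gripper": 1, "dx": 0, "dy": 0, "dz": 25, "rx": 0, "ry": 0, "rz": 0}, {"gripper": 1, "dx": 0, "dy": 0, "dz": 35, "rx": 0, "ry": 0, "rz": 0}, {"gripper": 1, "dx": 0, "dy": 0, "dz": 39, "rx": 0, "ry": 0, "rz": 0}, {"gripper": 1, "dx": 0, "dy": 0, "dz": 39, "rx": 0, "ry": 0, "rz": 0}, {"gripper": 1, "dx": 0, "dy": 0, "dz": 39, "rx": 0, "ry": 0, "rz": 0}, {"gripper": 1, "dx": 0, "dy": 0, "dz": 39, "rx": 0, "ry": 0, "rz": 0}, {"gripper": 1, "dx": 0, "dy": 0, "dz": 39, "rx": 0, "ry": 0, "rz": 0}]}}

```text
t: 13.02
eef_pos: [610.7, -110.9, 186.5]
tool_rot: [180.0, -0.1, -5.0]
force: [0.0, -0.2, 0.3]
opening: 0.4
grip_force: 0.0
```

Run:
```python
from h import *
s=r.read_state(); print(s["t"],s["eef_pos"],s["force"],s["opening"])
sd=r.read_camera("side")[:,:,::-1][190:330,200:350]
wr=r.read_camera("wrist")[:,:,::-1][200:340,190:360]
cv2.imwrite("pics/s4.png",cv2.resize(np.hstack([sd,wr]),None,fx=2.5,fy=2.5,interpolation=3))
```

```text
13.0167 [ 610.70756666 -110.93123684  186.54189436] [ 0.02487424 -0.21757661  0.25368676] 0.4280545229136241
```

View pics/s4.png

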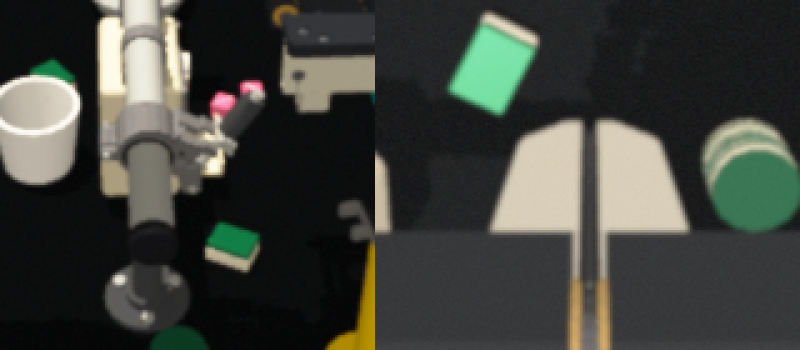

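Call:
{"op": "apply_moves", "data": {"rows": [{"gripper": 1, "dx": -5, "dy": 0, "dz": 0, "rx": 0, "ry": 0, "rz": 0}, {"gripper": 1, "dx": -10, "dy": 0, "dz": 0, "rx": 0, "ry": 0, "rz": 0}, {"gripper": 1, "dx": -15, "dy": 0, "dz": 0, "rx": 0, "ry": 0, "rz": 0}, {"gripper": 1, "dx": -19, "dy": 0, "dz": 0, "rx": 0, "ry": 0, "rz": 0}, {"gripper": 1, "dx": -23, "dy": 0, "dz": 0, "rx": 0, "ry": 0, "rz": 0}, {"gripper": 1, "dx": -27, "dy": 0, "dz": 0, "rx": 0, "ry": 0, "rz": 0}, {"gripper": 1, "dx": -31, "dy": 0, "dz": 0, "rx": 0, "ry": 0, "rz": 0}, {"gripper": 1, "dx": -34, "dy": 0, "dz": 0, "rx": 0, "ry": 0, "rz": 0}, {"gripper": 1, "dx": -36, "dy": 0, "dz": 0, "rx": 0, "ry": 0, "rz": 0}, {"gripper": 1, "dx": -38, "dy": 0, "dz": 0, "rx": 0, "ry": 0, "rz": 0}]}}

```text
t: 13.95
eef_pos: [571.9, -107.6, 185.7]
tool_rot: [-180.0, 0.0, -5.0]
force: [2.7, -0.9, 0.9]
opening: 0.4
grip_force: 0.8
```

Call:
{"op": "apply_moves", "data": {"rows": [{"gripper": 1, "dx": -0.5, "dy": 0, "dz": 0, "rx": 0, "ry": 0, "rz": 0}, {"gripper": 1, "dx": -1, "dy": 0, "dz": 0, "rx": 0, "ry": 0, "rz": 0}, {"gripper": 1, "dx": -1.5, "dy": 0, "dz": 0, "rx": 0, "ry": 0, "rz": 0}, {"gripper": 1, "dx": -2, "dy": 0, "dz": 0, "rx": 0, "ry": 0, "rz": 0}, {"gripper": 1, "dx": -2.5, "dy": 0, "dz": 0, "rx": 0, "ry": 0, "rz": 0}, {"gripper": 1, "dx": -3, "dy": 0, "dz": 0, "rx": 0, "ry": 0, "rz": 0}, {"gripper": 1, "dx": -3.5, "dy": 0, "dz": 0, "rx": 0, "ry": 0, "rz": 0}, {"gripper": 1, "dx": -4, "dy": 0, "dz": 0, "rx": 0, "ry": 0, "rz": 0}, {"gripper": 1, "dx": -4.5, "dy": 0, "dz": 0, "rx": 0, "ry": 0, "rz": 0}, {"gripper": 1, "dx": -5, "dy": 0, "dz": 0, "rx": 0, "ry": 0, "rz": 0}]}}

```text
t: 14.78
eef_pos: [567.4, -107.2, 185.8]
tool_rot: [-180.0, -0.0, -4.9]
force: [1.6, 0.1, 2.1]
opening: 0.6
grip_force: 1.0
```

Call:
{"op": "apply_moves", "data": {"rows": [{"gripper": 1, "dx": -0.5, "dy": 0, "dz": 0, "rx": 0, "ry": 0, "rz": 0}, {"gripper": 1, "dx": -1, "dy": 0, "dz": 0, "rx": 0, "ry": 0, "rz": 0}, {"gripper": 1, "dx": -1.5, "dy": 0, "dz": 0, "rx": 0, "ry": 0, "rz": 0}, {"gripper": 1, "dx": -2, "dy": 0, "dz": 0, "rx": 0, "ry": 0, "rz": 0}, {"gripper": 1, "dx": -2.5, "dy": 0, "dz": 0, "rx": 0, "ry": 0, "rz": 0}, {"gripper": 1, "dx": -3, "dy": 0, "dz": 0, "rx": 0, "ry": 0, "rz": 0}, {"gripper": 1, "dx": -3, "dy": 0, "dz": 0, "rx": 0, "ry": 0, "rz": 0}, {"gripper": 1, "dx": -3, "dy": 0, "dz": 0, "rx": 0, "ry": 0, "rz": 0}, {"gripper": 1, "dx": -3, "dy": 0, "dz": 0, "rx": 0, "ry": 0, "rz": 0}, {"gripper": 1, "dx": -3, "dy": 0, "dz": 0, "rx": 0, "ry": 0, "rz": 0}]}}

```text
t: 15.62
eef_pos: [564.9, -106.9, 186.0]
tool_rot: [-180.0, -0.1, -4.9]
force: [3.3, 0.2, 2.8]
opening: 0.4
grip_force: 2.0
```

Call:
{"op": "apply_moves", "data": {"rows": [{"gripper": 1, "dx": -0.5, "dy": 0, "dz": 0, "rx": 0, "ry": 0, "rz": 0}, {"gripper": 1, "dx": -1, "dy": 0, "dz": 0, "rx": 0, "ry": 0, "rz": 0}, {"gripper": 1, "dx": -1.5, "dy": 0, "dz": 0, "rx": 0, "ry": 0, "rz": 0}, {"gripper": 1, "dx": -2, "dy": 0, "dz": 0, "rx": 0, "ry": 0, "rz": 0}, {"gripper": 1, "dx": -2.5, "dy": 0, "dz": 0, "rx": 0, "ry": 0, "rz": 0}, {"gripper": 1, "dx": -3, "dy": 0, "dz": 0, "rx": 0, "ry": 0, "rz": 0}, {"gripper": 1, "dx": -3, "dy": 0, "dz": 0, "rx": 0, "ry": 0, "rz": 0}, {"gripper": 1, "dx": -3, "dy": 0, "dz": 0, "rx": 0, "ry": 0, "rz": 0}, {"gripper": 1, "dx": -3, "dy": 0, "dz": 0, "rx": 0, "ry": 0, "rz": 0}, {"gripper": 1, "dx": -3, "dy": 0, "dz": 0, "rx": 0, "ry": 0, "rz": 0}]}}

```text
t: 16.45
eef_pos: [562.9, -106.7, 186.5]
tool_rot: [-180.0, -0.2, -4.9]
force: [5.6, -1.4, 4.3]
opening: 0.3
grip_force: 2.9
```

Call:
{"op": "apply_moves", "data": {"rows": [{"gripper": 1, "dx": -0.3, "dy": 0, "dz": 0, "rx": 0, "ry": 0, "rz": 0}, {"gripper": 1, "dx": -0.6, "dy": 0, "dz": 0, "rx": 0, "ry": 0, "rz": 0}, {"gripper": 1, "dx": -0.9, "dy": 0, "dz": 0, "rx": 0, "ry": 0, "rz": 0}, {"gripper": 1, "dx": -1.2, "dy": 0, "dz": 0, "rx": 0, "ry": 0, "rz": 0}, {"gripper": 1, "dx": -1.5, "dy": 0, "dz": 0, "rx": 0, "ry": 0, "rz": 0}, {"gripper": 1, "dx": -1.8, "dy": 0, "dz": 0, "rx": 0, "ry": 0, "rz": 0}, {"gripper": 1, "dx": -2.1, "dy": 0, "dz": 0, "rx": 0, "ry": 0, "rz": 0}, {"gripper": 1, "dx": -2.4, "dy": 0, "dz": 0, "rx": 0, "ry": 0, "rz": 0}, {"gripper": 1, "dx": -2.4, "dy": 0, "dz": 0, "rx": 0, "ry": 0, "rz": 0}, {"gripper": 1, "dx": -2.4, "dy": 0, "dz": 0, "rx": 0, "ry": 0, "rz": 0}]}}

```text
t: 17.28
eef_pos: [561.8, -106.6, 186.9]
tool_rot: [180.0, -0.4, -4.9]
force: [7.8, 0.1, 4.4]
opening: 0.7
grip_force: 3.8
```

Call:
{"op": "apply_moves", "data": {"rows": [{"gripper": 1, "dx": -0.3, "dy": 0, "dz": 0, "rx": 0, "ry": 0, "rz": 0}, {"gripper": 1, "dx": -0.6, "dy": 0, "dz": 0, "rx": 0, "ry": 0, "rz": 0}, {"gripper": 1, "dx": -0.9, "dy": 0, "dz": 0, "rx": 0, "ry": 0, "rz": 0}, {"gripper": 1, "dx": -1.2, "dy": 0, "dz": 0, "rx": 0, "ry": 0, "rz": 0}, {"gripper": 1, "dx": -1.5, "dy": 0, "dz": 0, "rx": 0, "ry": 0, "rz": 0}, {"gripper": 1, "dx": -1.8, "dy": 0, "dz": 0, "rx": 0, "ry": 0, "rz": 0}, {"gripper": 1, "dx": -2, "dy": 0, "dz": 0, "rx": 0, "ry": 0, "rz": 0}, {"gripper": 1, "dx": -2, "dy": 0, "dz": 0, "rx": 0, "ry": 0, "rz": 0}, {"gripper": 1, "dx": -2, "dy": 0, "dz": 0, "rx": 0, "ry": 0, "rz": 0}, {"gripper": 1, "dx": -2, "dy": 0, "dz": 0, "rx": 0, "ry": 0, "rz": 0}]}}

```text
t: 18.12
eef_pos: [560.9, -106.6, 187.2]
tool_rot: [180.0, -0.5, -4.9]
force: [8.5, -0.0, 4.0]
opening: 0.3
grip_force: 4.4
```

Call:
{"op": "apply_moves", "data": {"rows": [{"gripper": 1, "dx": -0.3, "dy": 0, "dz": 0, "rx": 0, "ry": 0, "rz": 0}, {"gripper": 1, "dx": -0.6, "dy": 0, "dz": 0, "rx": 0, "ry": 0, "rz": 0}, {"gripper": 1, "dx": -0.9, "dy": 0, "dz": 0, "rx": 0, "ry": 0, "rz": 0}, {"gripper": 1, "dx": -1.2, "dy": 0, "dz": 0, "rx": 0, "ry": 0, "rz": 0}, {"gripper": 1, "dx": -1.5, "dy": 0, "dz": 0, "rx": 0, "ry": 0, "rz": 0}, {"gripper": 1, "dx": -1.8, "dy": 0, "dz": 0, "rx": 0, "ry": 0, "rz": 0}, {"gripper": 1, "dx": -2, "dy": 0, "dz": 0, "rx": 0, "ry": 0, "rz": 0}, {"gripper": 1, "dx": -2, "dy": 0, "dz": 0, "rx": 0, "ry": 0, "rz": 0}, {"gripper": 1, "dx": -2, "dy": 0, "dz": 0, "rx": 0, "ry": 0, "rz": 0}, {"gripper": 1, "dx": -2, "dy": 0, "dz": 0, "rx": 0, "ry": 0, "rz": 0}]}}

```text
t: 18.95
eef_pos: [559.8, -106.4, 187.5]
tool_rot: [180.0, -0.7, -4.9]
force: [10.2, -0.2, 3.8]
opening: 0.5
grip_force: 5.0
```

Run:
```python
from h import *
s=r.read_state(); print(s["t"],s["eef_pos"],s["force"],s["tool_rot"])
sd=r.read_camera("side")[:,:,::-1][195:275,225:325]
sc=r.read_camera("scene")[:,:,::-1][140:220,200:280]
cv2.imwrite("pics/s5.png",cv2.resize(np.hstack([sd,sc]),None,fx=4.4,fy=4.4,interpolation=3))
```

```text
18.95 [ 559.83324245 -106.43859807  187.50446452] [10.15839969 -0.16560034  3.80377954] [179.99600819  -0.66444315  -4.93397085]
```

View pics/s5.png

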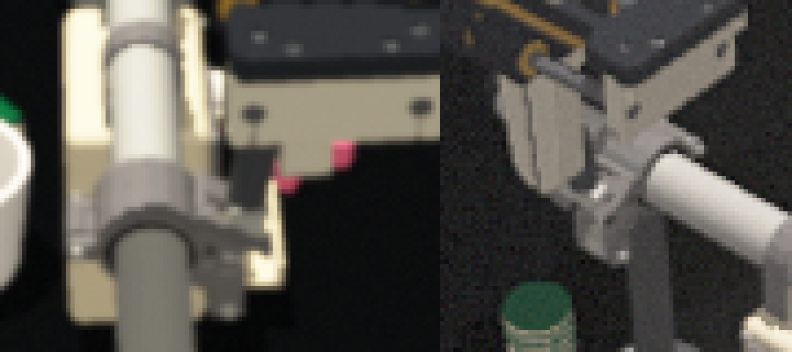

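The nut stands nearly upright at side crop (255,180), with the washer riding on the lug. I'll keep pushing gently.

Call:
{"op": "apply_moves", "data": {"rows": [{"gripper": 1, "dx": -0.3, "dy": 0, "dz": 0, "rx": 0, "ry": 0, "rz": 0}, {"gripper": 1, "dx": -0.6, "dy": 0, "dz": 0, "rx": 0, "ry": 0, "rz": 0}, {"gripper": 1, "dx": -0.9, "dy": 0, "dz": 0, "rx": 0, "ry": 0, "rz": 0}, {"gripper": 1, "dx": -1.2, "dy": 0, "dz": 0, "rx": 0, "ry": 0, "rz": 0}, {"gripper": 1, "dx": -1.5, "dy": 0, "dz": 0, "rx": 0, "ry": 0, "rz": 0}, {"gripper": 1, "dx": -1.5, "dy": 0, "dz": 0, "rx": 0, "ry": 0, "rz": 0}, {"gripper": 1, "dx": -1.5, "dy": 0, "dz": 0, "rx": 0, "ry": 0, "rz": 0}, {"gripper": 1, "dx": -1.5, "dy": 0, "dz": 0, "rx": 0, "ry": 0, "rz": 0}, {"gripper": 1, "dx": -1.5, "dy": 0, "dz": 0, "rx": 0, "ry": 0, "rz": 0}, {"gripper": 1, "dx": -1.5, "dy": 0, "dz": 0, "rx": 0, "ry": 0, "rz": 0}]}}

```text
t: 19.88
eef_pos: [558.9, -106.3, 187.7]
tool_rot: [180.0, -0.7, -4.9]
force: [9.8, -0.5, 3.4]
opening: 0.2
grip_force: 5.3
```

Call:
{"op": "apply_moves", "data": {"rows": [{"gripper": 1, "dx": -0.3, "dy": 0, "dz": 0, "rx": 0, "ry": 0, "rz": 0}, {"gripper": 1, "dx": -0.6, "dy": 0, "dz": 0, "rx": 0, "ry": 0, "rz": 0}, {"gripper": 1, "dx": -0.9, "dy": 0, "dz": 0, "rx": 0, "ry": 0, "rz": 0}, {"gripper": 1, "dx": -1.2, "dy": 0, "dz": 0, "rx": 0, "ry": 0, "rz": 0}, {"gripper": 1, "dx": -1.5, "dy": 0, "dz": 0, "rx": 0, "ry": 0, "rz": 0}, {"gripper": 1, "dx": -1.5, "dy": 0, "dz": 0, "rx": 0, "ry": 0, "rz": 0}, {"gripper": 1, "dx": -1.5, "dy": 0, "dz": 0, "rx": 0, "ry": 0, "rz": 0}, {"gripper": 1, "dx": -1.5, "dy": 0, "dz": 0, "rx": 0, "ry": 0, "rz": 0}, {"gripper": 1, "dx": -1.5, "dy": 0, "dz": 0, "rx": 0, "ry": 0, "rz": 0}, {"gripper": 1, "dx": -1.5, "dy": 0, "dz": 0, "rx": 0, "ry": 0, "rz": 0}]}}

```text
t: 20.72
eef_pos: [558.3, -106.3, 188.0]
tool_rot: [180.0, -0.9, -4.9]
force: [11.6, -1.1, 3.4]
opening: 0.3
grip_force: 5.9
```

Call:
{"op": "apply_moves", "data": {"rows": [{"gripper": 1, "dx": -0.3, "dy": 0, "dz": 0, "rx": 0, "ry": 0, "rz": 0}, {"gripper": 1, "dx": -0.6, "dy": 0, "dz": 0, "rx": 0, "ry": 0, "rz": 0}, {"gripper": 1, "dx": -0.9, "dy": 0, "dz": 0, "rx": 0, "ry": 0, "rz": 0}, {"gripper": 1, "dx": -1, "dy": 0, "dz": 0, "rx": 0, "ry": 0, "rz": 0}, {"gripper": 1, "dx": -1, "dy": 0, "dz": 0, "rx": 0, "ry": 0, "rz": 0}, {"gripper": 1, "dx": -1, "dy": 0, "dz": 0, "rx": 0, "ry": 0, "rz": 0}, {"gripper": 1, "dx": -1, "dy": 0, "dz": 0, "rx": 0, "ry": 0, "rz": 0}, {"gripper": 1, "dx": -1, "dy": 0, "dz": 0, "rx": 0, "ry": 0, "rz": 0}, {"gripper": 1, "dx": -1, "dy": 0, "dz": 0, "rx": 0, "ry": 0, "rz": 0}, {"gripper": 1, "dx": -1, "dy": 0, "dz": 0, "rx": 0, "ry": 0, "rz": 0}]}}

```text
t: 21.55
eef_pos: [557.6, -106.2, 188.1]
tool_rot: [180.0, -0.9, -4.9]
force: [12.3, 0.0, 4.2]
opening: 0.2
grip_force: 6.0
```

Run:
```python
from h import *
s=r.read_state(); print(s["t"],s["eef_pos"],s["force"],s["moment"])
```

```text
21.55 [ 557.57486682 -106.19983957  188.09707398] [12.26639317  0.02290531  4.21749474] [-0.23888017 -2.64191564 -0.01962384]
```

Call:
{"op": "apply_moves", "data": {"rows": [{"gripper": 1, "dx": -0.3, "dy": 0, "dz": 0, "rx": 0, "ry": 0, "rz": 0}, {"gripper": 1, "dx": -0.6, "dy": 0, "dz": 0, "rx": 0, "ry": 0, "rz": 0}, {"gripper": 1, "dx": -0.9, "dy": 0, "dz": 0, "rx": 0, "ry": 0, "rz": 0}, {"gripper": 1, "dx": -1, "dy": 0, "dz": 0, "rx": 0, "ry": 0, "rz": 0}, {"gripper": 1, "dx": -1, "dy": 0, "dz": 0, "rx": 0, "ry": 0, "rz": 0}, {"gripper": 1, "dx": -1, "dy": 0, "dz": 0, "rx": 0, "ry": 0, "rz": 0}, {"gripper": 1, "dx": -1, "dy": 0, "dz": 0, "rx": 0, "ry": 0, "rz": 0}, {"gripper": 1, "dx": -1, "dy": 0, "dz": 0, "rx": 0, "ry": 0, "rz": 0}, {"gripper": 1, "dx": -1, "dy": 0, "dz": 0, "rx": 0, "ry": 0, "rz": 0}, {"gripper": 1, "dx": -1, "dy": 0, "dz": 0, "rx": 0, "ry": 0, "rz": 0}]}}

```text
t: 22.38
eef_pos: [557.1, -106.2, 188.2]
tool_rot: [180.0, -1.0, -4.9]
force: [13.6, -0.9, 3.8]
opening: 0.7
grip_force: 6.3
```

Call:
{"op": "apply_moves", "data": {"rows": [{"gripper": 1, "dx": -0.3, "dy": 0, "dz": 0, "rx": 0, "ry": 0, "rz": 0}, {"gripper": 1, "dx": -0.6, "dy": 0, "dz": 0, "rx": 0, "ry": 0, "rz": 0}, {"gripper": 1, "dx": -0.8, "dy": 0, "dz": 0, "rx": 0, "ry": 0, "rz": 0}, {"gripper": 1, "dx": -0.8, "dy": 0, "dz": 0, "rx": 0, "ry": 0, "rz": 0}, {"gripper": 1, "dx": -0.8, "dy": 0, "dz": 0, "rx": 0, "ry": 0, "rz": 0}, {"gripper": 1, "dx": -0.8, "dy": 0, "dz": 0, "rx": 0, "ry": 0, "rz": 0}, {"gripper": 1, "dx": -0.8, "dy": 0, "dz": 0, "rx": 0, "ry": 0, "rz": 0}, {"gripper": 1, "dx": -0.8, "dy": 0, "dz": 0, "rx": 0, "ry": 0, "rz": 0}, {"gripper": 1, "dx": -0.8, "dy": 0, "dz": 0, "rx": 0, "ry": 0, "rz": 0}, {"gripper": 1, "dx": -0.8, "dy": 0, "dz": 0, "rx": 0, "ry": 0, "rz": 0}]}}

```text
t: 23.22
eef_pos: [556.6, -106.1, 188.3]
tool_rot: [180.0, -1.0, -4.9]
force: [13.6, -0.4, 3.4]
opening: 0.3
grip_force: 6.5
```

Call:
{"op": "apply_moves", "data": {"rows": [{"gripper": 1, "dx": -0.3, "dy": 0, "dz": 0, "rx": 0, "ry": 0, "rz": 0}, {"gripper": 1, "dx": -0.6, "dy": 0, "dz": 0, "rx": 0, "ry": 0, "rz": 0}, {"gripper": 1, "dx": -0.9, "dy": 0, "dz": 0, "rx": 0, "ry": 0, "rz": 0}, {"gripper": 1, "dx": -1.2, "dy": 0, "dz": 0, "rx": 0, "ry": 0, "rz": 0}, {"gripper": 1, "dx": -1.2, "dy": 0, "dz": 0, "rx": 0, "ry": 0, "rz": 0}, {"gripper": 1, "dx": -1.2, "dy": 0, "dz": 0, "rx": 0, "ry": 0, "rz": 0}, {"gripper": 1, "dx": -1.2, "dy": 0, "dz": 0, "rx": 0, "ry": 0, "rz": 0}, {"gripper": 1, "dx": -1.2, "dy": 0, "dz": 0, "rx": 0, "ry": 0, "rz": 0}, {"gripper": 1, "dx": -1.2, "dy": 0, "dz": 0, "rx": 0, "ry": 0, "rz": 0}, {"gripper": 1, "dx": -1.2, "dy": 0, "dz": 0, "rx": 0, "ry": 0, "rz": 0}]}}

```text
t: 24.05
eef_pos: [555.6, -106.0, 188.5]
tool_rot: [180.0, -1.0, -4.9]
force: [13.0, -1.4, 4.4]
opening: 0.3
grip_force: 6.5
```

Call:
{"op": "apply_moves", "data": {"rows": [{"gripper": 1, "dx": -0.3, "dy": 0, "dz": 0, "rx": 0, "ry": 0, "rz": 0}, {"gripper": 1, "dx": -0.6, "dy": 0, "dz": 0, "rx": 0, "ry": 0, "rz": 0}, {"gripper": 1, "dx": -0.9, "dy": 0, "dz": 0, "rx": 0, "ry": 0, "rz": 0}, {"gripper": 1, "dx": -1, "dy": 0, "dz": 0, "rx": 0, "ry": 0, "rz": 0}, {"gripper": 1, "dx": -1, "dy": 0, "dz": 0, "rx": 0, "ry": 0, "rz": 0}, {"gripper": 1, "dx": -1, "dy": 0, "dz": 0, "rx": 0, "ry": 0, "rz": 0}, {"gripper": 1, "dx": -1, "dy": 0, "dz": 0, "rx": 0, "ry": 0, "rz": 0}, {"gripper": 1, "dx": -1, "dy": 0, "dz": 0, "rx": 0, "ry": 0, "rz": 0}, {"gripper": 1, "dx": -1, "dy": 0, "dz": 0, "rx": 0, "ry": 0, "rz": 0}, {"gripper": 1, "dx": -1, "dy": 0, "dz": 0, "rx": 0, "ry": 0, "rz": 0}]}}

```text
t: 24.88
eef_pos: [548.4, -105.4, 186.5]
tool_rot: [-180.0, -0.2, -4.9]
force: [5.3, 0.1, 4.9]
opening: 0.2
grip_force: 3.0
```

The washer dropped: the push fell from 13 N to 5 N and the tool jumped 7 mm. Next is feeling for the slot's end.

Call:
{"op": "apply_moves", "data": {"rows": [{"gripper": 1, "dx": -0.3, "dy": 0, "dz": 0, "rx": 0, "ry": 0, "rz": 0}, {"gripper": 1, "dx": -0.6, "dy": 0, "dz": 0, "rx": 0, "ry": 0, "rz": 0}, {"gripper": 1, "dx": -1, "dy": 0, "dz": 0, "rx": 0, "ry": 0, "rz": 0}, {"gripper": 1, "dx": -1, "dy": 0, "dz": 0, "rx": 0, "ry": 0, "rz": 0}, {"gripper": 1, "dx": -1, "dy": 0, "dz": 0, "rx": 0, "ry": 0, "rz": 0}, {"gripper": 1, "dx": -1, "dy": 0, "dz": 0, "rx": 0, "ry": 0, "rz": 0}, {"gripper": 1, "dx": -1, "dy": 0, "dz": 0, "rx": 0, "ry": 0, "rz": 0}, {"gripper": 1, "dx": -1, "dy": 0, "dz": 0, "rx": 0, "ry": 0, "rz": 0}, {"gripper": 1, "dx": -1, "dy": 0, "dz": 0, "rx": 0, "ry": 0, "rz": 0}, {"gripper": 1, "dx": -1, "dy": 0, "dz": 0, "rx": 0, "ry": 0, "rz": 0}]}}

```text
t: 25.72
eef_pos: [548.3, -105.4, 186.5]
tool_rot: [-180.0, -0.3, -4.9]
force: [8.0, -1.0, 4.8]
opening: 0.6
grip_force: 3.6
```

Call:
{"op": "apply_moves", "data": {"rows": [{"gripper": 1, "dx": -0.3, "dy": 0, "dz": 0, "rx": 0, "ry": 0, "rz": 0}, {"gripper": 1, "dx": -0.6, "dy": 0, "dz": 0, "rx": 0, "ry": 0, "rz": 0}, {"gripper": 1, "dx": -1, "dy": 0, "dz": 0, "rx": 0, "ry": 0, "rz": 0}, {"gripper": 1, "dx": -1, "dy": 0, "dz": 0, "rx": 0, "ry": 0, "rz": 0}, {"gripper": 1, "dx": -1, "dy": 0, "dz": 0, "rx": 0, "ry": 0, "rz": 0}, {"gripper": 1, "dx": -1, "dy": 0, "dz": 0, "rx": 0, "ry": 0, "rz": 0}, {"gripper": 1, "dx": -1, "dy": 0, "dz": 0, "rx": 0, "ry": 0, "rz": 0}, {"gripper": 1, "dx": -1, "dy": 0, "dz": 0, "rx": 0, "ry": 0, "rz": 0}, {"gripper": 1, "dx": -1, "dy": 0, "dz": 0, "rx": 0, "ry": 0, "rz": 0}, {"gripper": 1, "dx": -1, "dy": 0, "dz": 0, "rx": 0, "ry": 0, "rz": 0}]}}

```text
t: 26.55
eef_pos: [548.2, -105.4, 186.6]
tool_rot: [-180.0, -0.4, -4.9]
force: [8.2, -0.4, 3.3]
opening: 0.6
grip_force: 4.3
```

Call:
{"op": "apply_moves", "data": {"rows": [{"gripper": 1, "dx": -0.5, "dy": 0, "dz": 0, "rx": 0, "ry": 0, "rz": 0}, {"gripper": 1, "dx": -1, "dy": 0, "dz": 0, "rx": 0, "ry": 0, "rz": 0}, {"gripper": 1, "dx": -1.5, "dy": 0, "dz": 0, "rx": 0, "ry": 0, "rz": 0}, {"gripper": 1, "dx": -2, "dy": 0, "dz": 0, "rx": 0, "ry": 0, "rz": 0}, {"gripper": 1, "dx": -2, "dy": 0, "dz": 0, "rx": 0, "ry": 0, "rz": 0}, {"gripper": 1, "dx": -2, "dy": 0, "dz": 0, "rx": 0, "ry": 0, "rz": 0}, {"gripper": 1, "dx": -2, "dy": 0, "dz": 0, "rx": 0, "ry": 0, "rz": 0}, {"gripper": 1, "dx": -2, "dy": 0, "dz": 0, "rx": 0, "ry": 0, "rz": 0}, {"gripper": 1, "dx": -2, "dy": 0, "dz": 0, "rx": 0, "ry": 0, "rz": 0}, {"gripper": 1, "dx": -2, "dy": 0, "dz": 0, "rx": 0, "ry": 0, "rz": 0}]}}

```text
t: 27.38
eef_pos: [547.9, -105.3, 186.8]
tool_rot: [-180.0, -0.7, -4.9]
force: [10.6, -1.4, 0.4]
opening: 0.5
grip_force: 5.7
```

The stop is firm: 2 mm more commanded gave 0.3 mm of motion and the force rose to 10.6 N. I'll back off, lift clear and look.

Call:
{"op": "apply_moves", "data": {"rows": [{"gripper": 1, "dx": 3, "dy": 0, "dz": 0, "rx": 0, "ry": 0, "rz": 0}, {"gripper": 1, "dx": 7, "dy": 0, "dz": 0, "rx": 0, "ry": 0, "rz": 0}, {"gripper": 1, "dx": 12, "dy": 0, "dz": 0, "rx": 0, "ry": 0, "rz": 0}, {"gripper": 1, "dx": 25, "dy": 0, "dz": 0, "rx": 0, "ry": 0, "rz": 0}, {"gripper": 1, "dx": 35, "dy": 0, "dz": -20, "rx": 0, "ry": 0, "rz": 0}, {"gripper": 1, "dx": 40, "dy": 0, "dz": -50, "rx": 0, "ry": 0, "rz": 0}, {"gripper": 1, "dx": 40, "dy": 0, "dz": -80, "rx": 0, "ry": 0, "rz": 0}, {"gripper": 1, "dx": 40, "dy": 0, "dz": -90, "rx": 0, "ry": 0, "rz": 0}, {"gripper": 1, "dx": 40, "dy": 0, "dz": -90, "rx": 0, "ry": 0, "rz": 0}, {"gripper": 1, "dx": 40, "dy": 0, "dz": -90, "rx": 0, "ry": 0, "rz": 0}]}}

```text
t: 28.22
eef_pos: [581.0, -108.4, 274.1]
tool_rot: [-180.0, 0.3, -5.0]
force: [-0.0, 0.5, -1.0]
opening: 0.4
grip_force: 0.0
```

Run:
```python
from h import *
s=r.read_state(); print(s["t"],s["eef_pos"],s["force"])
sd=r.read_camera("side")[:,:,::-1][190:290,210:330]
sc=r.read_camera("scene")[:,:,::-1][140:240,190:290]
cv2.imwrite("pics/s6.png",cv2.resize(np.hstack([sd,sc]),None,fx=3.6,fy=3.6,interpolation=3))
```

```text
28.2167 [ 580.99401891 -108.42483428  274.10808087] [-0.04666671  0.49761955 -1.03881095]
```

View pics/s6.png

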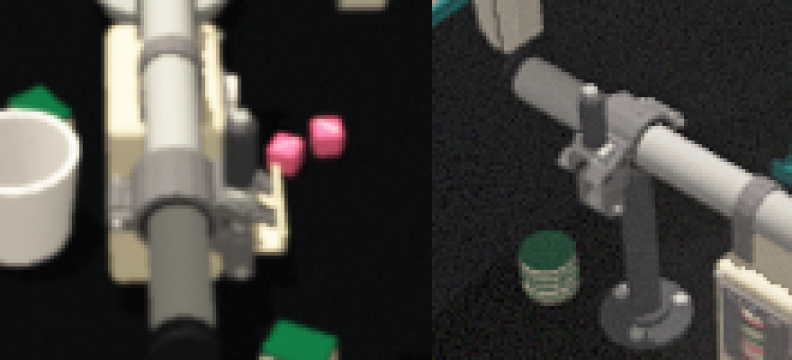

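The bolt stands upright at side crop (240,145) and scene crop (592,115). The washer is behind the lip, the strap is down, and it matches clamp2. I'm handing the job in.

```bash
python3 -c "
from plant import r
print(r.job_done())"
```

```text
the job is handed in; nothing more can be done
None
```

The clamp is closed and bolted: the strap is down on its lining, the washer dropped behind the lip, and the bolt was felt firm against the slot's end at about 11 N. Everything was let go and the job handed in at about 28 s; no verdict was returned.

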